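# Tip the blued block onto its side and push it home against the stop bar

### The arm

A 6-joint arm with a two-finger parallel gripper is mounted at the origin on a cart in front of the work surface, level with it; the furniture and walls round the work are solid. World frame = base frame: x ahead of the robot, y to its left, z up, the work surface at z = 0. Lengths are in m, angles in rad, forces in N, time in s.
With the tool pointing down it reaches from about 0.325 to 1 m from the base axis. Payload 5.1 kg.
Tool frame: the origin (TCP) lies between the finger pads; the fingertips stand 11 mm ahead of it and the grasp point (between the pads) lies 8 mm behind it; z points along the fingers, x is the direction in which the jaws open and shut, and the axes are right-handed (so a half turn about z gives the same grasp; the last joint's range is limited). The gripper opens to 85 mm and grips with 20 to 120 N. Pads are 22 mm wide; open, the fingers measure 114 mm over their backs; the gripper's body (76 mm by 85 mm) begins 54 mm behind the grasp point. The pads swing forward as they close: fully open they stand 13 mm farther back than shut.
Start: joints at [1.265, 0.124, 1.65, -0, 1.367, -0.083], TCP at [0.144, 0.634, 0.242] pointing down, gripper open.
Joint ranges: [-2.61, 2.61], [-1.02, 2.33], [0.03, 2.71], [-1.35, 4.49], [0.32, 2.68], [-2.91, 2.91]. Speed limits (rad/s): [2.57, 2.57, 3.14, 3.14, 3.14, 3.14].

### API

Orientations are given as a 3x3 rotation matrix whose columns are the frame's x, y, z axes.
In Python, from station import get_state, snapshot, get_calibration, sign_off gives the robot as it stands.
- The arm moves only by the tool servo_tool, never from a script. Its argument "targets" is a list of rows, each a list of 4 numbers: the shift along the tool's x, y, z in cm, then the turn about the tool's z in degrees. In form: [[tx, ty, tz, twist], ...]. A call has 1 to 12 rows; each row shifts and turns the commanded pose from where the row before left it, along the tool's axes as they then stand; what a row does not reach is not made up. A row lasts 1/12 s, in which the tool goes at most 41.7 mm and 7.16 degrees, less where a joint would pass 70% of its speed; a pose out of reach is approached as far as the arm can. A call with a gripper value outside its range is refused whole. "claw" is the closure in counts, from 0 (fully open) to 255 (shut), set as the call begins (left out, the last holds). The fingers move at their own pace and stop on an object; the grip force is fixed at half the most. Time passes only in rows, so rows that do not move let the fingers close. It gives the time, the measured TCP pose, the force and the opening at its end, in the units of the state.
- get_state(): the state, without advancing time (a new reading comes with each control period).
- snapshot(name): name is "scene" or "top"; returns the picture (420x560x3 uint8, red, green, blue); there is no depth.
- get_calibration(name): a dict with "fov_y" (degrees; the focal length in pixels is half the picture's height over the tangent of half this angle, whatever the lens; pixels are square), "cx", "cy" (the principal point, pixels), "rvec" (rotation vector, rad) and "tvec" (3), from world to camera coordinates, as OpenCV has them. Camera axes: x right, y down, z forward; pixel columns grow to the right and rows downward; lengths in m; the calibration is good to about 2 mm. A picture is of the moment at which its call begins. get_calibration takes no time and is no camera call.
- sign_off(): hands the job in, once; it reports no verdict.
The state is a dict: "time": time; "joint_pos": joint angles; "dq": joint speeds; "tau": joint torques, N m; "position": TCP position; "tool_rot": TCP orientation; "wrist_force": force on the tool from outside, world axes, zero at the start; "torque": the same for the moment, N m; "opening": opening from 0.0 (shut) to 1.0 (fully open).
Only numpy, scipy, OpenCV 4.12 (cv2) and the standard library are available. Lean on these libraries where they do the work, as an engineer would, in place of code of your own. Each camera call takes 0.05 s, during which the arm holds its last target.

### The job

An aluminium block stands on end on the marking-out plate. Gently push it over, away from its blue-painted face, so that it lies on the plate with the blue face on top; then push it sideways until its long side lies flush against the steel stop bar, ready for scribing. Only push it, never pick it up, and leave the gauge block, marker, loupe and caliper where they are.

Things in the scene. Friction and masses are not known exactly. Their poses are not given: they have to be found in the camera images.
- workpiece: Aluminium cuboid, 40 (x) by 56 (y) by 96 mm (z), about 0.55 kg, at first standing on its 40 x 56 mm end. Origin: centre of that end; z runs up to the other end. The face at x = -20 mm (56 x 96 mm), turned roughly to the robot, is painted blue and must end on top (the block's x axis then points down). The dark bores are surface marks only.
- workpiece_center (a point): The centre of the block, 48 mm above its origin along its z; same axes as the block. Not listed: a fixed grey post, 50 mm square, stands before the robot at x = 0.294, y = 0.041 m in the robot's frame, from the floor to 0.82 m, with a crossbar 0.8 m above the bench running from it away and to the right; keep the arm's links clear of both.
- marking_plate: Fixed 6 mm steel plate, black rubber face, 250 mm (its x, away from the robot and to the right) by 200 mm (its y, to the left and away). Origin: centre of its underside, on the bench. A fixed steel stop bar, 220 mm long along x (centred), stands along its left side from y = 70 to 95 mm, top 22 mm above the rubber. The block starts to the right of the bar.
- stop_face (a point): The middle of the lower edge of the stop bar's right-hand face (the face that looks to the plate's -y), on the rubber surface, 6 mm above the bench; axes of the plate: x along the bar, y into the bar, z up. The block ends with its centre about 28 mm from this face (y = -28 mm), its z axis along x (either way round).
- gauge_block: Small steel gauge block, 9 mm (its x) by 35 mm by 30 mm high, standing on edge on the plate's far right corner; origin at the centre of its foot. Leave alone.
- marker: Felt marker, 15 x 129 x 14 mm, grey with a blue cap, lying on the bench on the left of the plate, along its y; origin at the centre of its underside. Leave alone.
- loupe: Black round loupe, 49 mm diameter, 30 mm high, on the bench on the left of the plate; origin at the centre of its underside. Leave alone.
- caliper: Caliper, 65 x 200 x 14 mm, lying on the bench farther left, along its y; origin at the centre of its underside. Leave alone.

How it is judged:
On the way, in this order (a step that is already met when the one before it is completed fails the run):
1. the block lies with its blue face on top (within 0.12 rad) (angle between workpiece's own x axis and vertical above 3.02 rad), for 0.2 s.
2. then its long side lies against the stop bar (angle between workpiece's own x axis and vertical above 3.02 rad and angle between the z axis of workpiece and the x axis of stop_face, either way round below 0.06 rad and y of workpiece_center in the frame of stop_face above -0.032 m), for 0.2 s.
At the end, for the whole second after the job is handed in: The block lies flat on the plate with the blue face up (within 0.08 rad), its long side along the stop bar within 0.06 rad and its centre 24 to 32 mm from the bar's face (28 mm is touching), its centre no more than 68 mm along the bar from the bar's middle, at rest (angle between workpiece's own x axis and vertical above 3.06 rad and angle between the z axis of workpiece and the x axis of stop_face, either way round below 0.06 rad and y of workpiece_center in the frame of stop_face between -0.032 and -0.024 m and x of workpiece_center in the frame of stop_face between -0.068 and 0.068 m and z of workpiece_center in the frame of stop_face below 0.024 m and linear speed of workpiece below 0.02 m/s).
It fails at once if the block is lifted off the plate (height (world z) of workpiece_center above 0.07 m or (angle between workpiece's own x axis and vertical above 2.94 rad and height (world z) of workpiece_center above 0.046 m)).
It fails at once if the fingers press or squeeze the block with more than 50 N (contact force between the fingers and workpiece above 50 N).
It fails at once if the gauge block, marker, loupe or caliper is moved by more than 15 mm (distance of any of gauge_block, marker, loupe, caliper from where it was at the start of the episode above 0.015 m).
It also fails if it takes over 67 s, if anything falls off the work surface, if the arm or the gripper's body presses on something with over 40 N, if the wrist force passes 120 N, or if a joint passes its speed limit or range.

## Working session

There is one attempt and no reset: what is moved stays moved. The work goes in short steps, Python scripts to look and compute and a tool call to move; the robot and the scene stay as the last step left them, time stands still between calls to the robot, and variables do not carry over. Pictures are saved under pics/ and viewed, and the job is handed in when it is done.

Besides the shell and the picture viewer there is one more tool, called after "Call:" as a command line: name --pt "numbers of a row" for each row, then --argument value for the rest. servo_tool: Moves the arm, as the interface text tells. Its arguments: {"type":"object","properties":{"targets":{"type":"array","items":{"type":"array","items":{"type":"number"}}},"claw":{"type":"number"}},"required":["targets"]}

```bash
mkdir -p pics; ls; python3 - <<'E'
from station import *
import cv2
s=get_state();print({k:s[k] for k in('time','position','tool_rot','opening','wrist_force')})
for n in('scene','top'):
    c=get_calibration(n);print(n,c)
    cv2.imwrite(f'pics/{n}0.png',cv2.cvtColor(snapshot(n),cv2.COLOR_RGB2BGR))
E
```

```text
pics
{'time': 0.0, 'position': array([0.14347017, 0.6333565 , 0.24103033]), 'tool_rot': array([[ 2.20964533e-01,  9.75281630e-01, -6.45425225e-04],
       [ 9.75279549e-01, -2.20965400e-01, -2.02293777e-03],
       [-2.11555069e-03, -1.82472522e-04, -9.99997746e-01]]), 'opening': 0.9987103155797812, 'wrist_force': array([0.15532927, 0.11980107, 0.34589485])}
scene {'fov_y': 47.45065967404719, 'cx': 286.1040189384301, 'cy': 219.0607210660585, 'rvec': array([ 1.90689379, -0.65299653,  0.42988487]), 'tvec': array([-0.49641574,  0.16766617,  0.96801047])}
top {'fov_y': 48.17993351798745, 'cx': 281.286825833841, 'cy': 205.93256346241878, 'rvec': array([ 2.35291341, -1.77090218,  0.20209514]), 'tvec': array([-0.24157265,  0.48935739,  1.10745838])}
```

View pics/scene0.png

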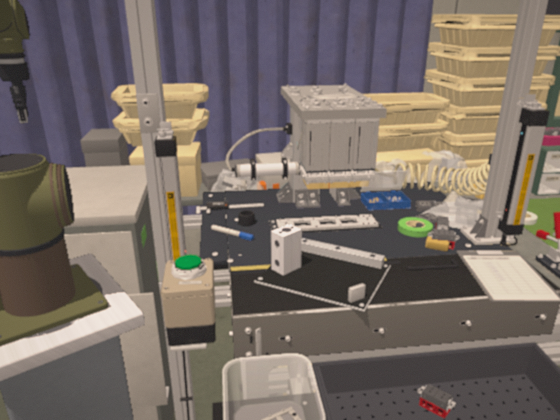

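View pics/top0.png

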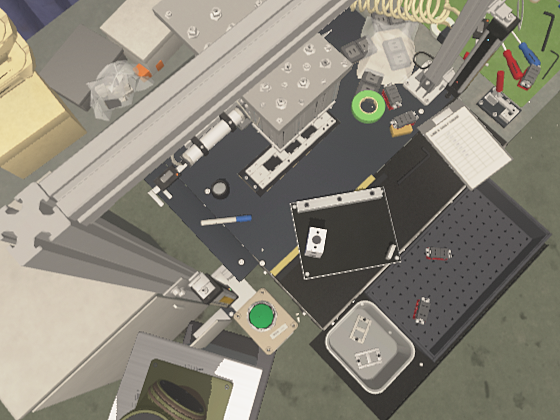

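```bash
python3 - <<'E'
import cv2
t=cv2.imread('pics/top0.png')[170:300,270:420];cv2.imwrite('pics/topz.png',cv2.resize(t,None,fx=5,fy=5,interpolation=cv2.INTER_CUBIC)[:600])
t=cv2.imread('pics/scene0.png')[190:320,190:400];cv2.imwrite('pics/scz.png',cv2.resize(t,None,fx=3.8,fy=3.8,interpolation=cv2.INTER_CUBIC))
E
```

```text
(no output)
```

View pics/topz.png

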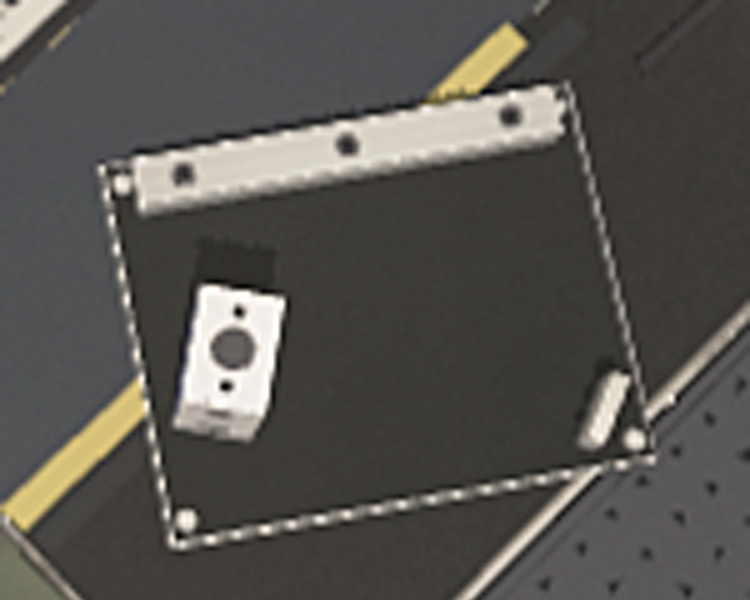

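View pics/scz.png

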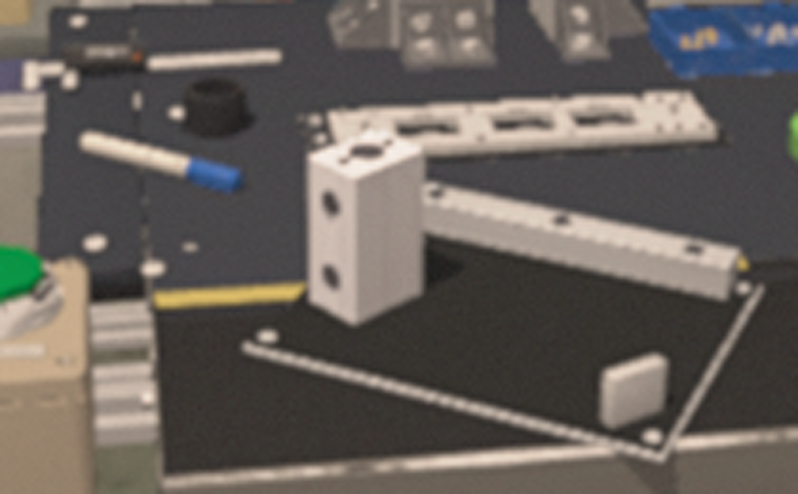

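```bash
cat > h.py <<'E'
import numpy as np,cv2
from station import *
def ray(n,uv,z):
    c=get_calibration(n);f=210/np.tan(np.radians(c['fov_y']/2))
    R=cv2.Rodrigues(c['rvec'])[0];o=-R.T@c['tvec']
    d=R.T@np.array([(uv[0]-c['cx'])/f,(uv[1]-c['cy'])/f,1]);
    return o+d*(z-o[2])/d[2]
def proj(n,p):
    c=get_calibration(n);f=210/np.tan(np.radians(c['fov_y']/2))
    q=cv2.Rodrigues(c['rvec'])[0]@np.array(p)+c['tvec'];return np.array([f*q[0]/q[2]+c['cx'],f*q[1]/q[2]+c['cy']])
E
python3 - <<'E'
from h import *
np.set_printoptions(precision=4,suppress=True)
z=lambda a,b:(270+a/5,170+b/5)
P=[ray('top',z(*p),.006) for p in[(100,168),(570,88),(653,460),(175,548)]]
print('plate',*P);print([np.linalg.norm(P[i]-P[(i+1)%4]) for i in range(4)])
C=sum(P)/4;ex=(P[1]-P[0])+(P[2]-P[3]);ex/=np.linalg.norm(ex);ey=np.array([-ex[1],ex[0],0]);print(C,ex,ey)
loc=lambda p:np.array([(p-C)@ex,(p-C)@ey])
for q in[(203,283),(285,296),(262,415),(180,405)]:
    p=ray('top',z(*q),.102);print('btop',p,loc(p))
for q in[(148,213),(565,140)]:print('bar',loc(ray('top',z(*q),.006)))
for q in [(140,157),(555,85)]:print('bartop',loc(ray('top',z(*q),.028)))
s=lambda a,b:(190+a/3.8,190+b/3.8)
for q in [(312,300),(356,324),(424,285)]:
    p=ray('scene',s(*q),.006);print('bfoot',p,loc(p))
for q in [(308,155),(353,182),(425,150),(382,130)]:
    p=ray('scene',s(*q),.102);print('btop',p,loc(p))
for q in[(610,367),(628,372),(600,447),(580,440)]:
    p=ray('top',z(*q),.036);print('gauge',loc(p))
c=get_calibration('top');print(-cv2.Rodrigues(c['rvec'])[0].T@c['tvec'])
E
```

```text
plate [ 0.5609 -0.1131  0.006 ] [ 0.6701 -0.3373  0.006 ] [ 0.4923 -0.4218  0.006 ] [ 0.3834 -0.2024  0.006 ]
[np.float64(0.24935108950780036), np.float64(0.19684440877625073), np.float64(0.24488547479955047), np.float64(0.1987161552903883)]
[ 0.5267 -0.2686  0.006 ] [ 0.4412 -0.8974  0.    ] [0.8974 0.4412 0.    ]
btop [ 0.4978 -0.1801  0.102 ] [-0.0922  0.0132]
btop [ 0.5025 -0.2188  0.102 ] [-0.0554  0.0003]
btop [ 0.4452 -0.2229  0.102 ] [-0.077  -0.0529]
btop [ 0.4392 -0.1851  0.102 ] [-0.1136 -0.0416]
bar [-0.1044  0.0715]
bar [0.116  0.0715]
bartop [-0.1046  0.0962]
bartop [0.1118 0.0961]
bfoot [ 0.4437 -0.1868  0.006 ] [-0.11   -0.0383]
bfoot [ 0.4475 -0.2248  0.006 ] [-0.0743 -0.0517]
bfoot [ 0.5081 -0.2135  0.006 ] [-0.0576  0.0077]
btop [ 0.4419 -0.1866  0.102 ] [-0.111  -0.0399]
btop [ 0.441 -0.23   0.102] [-0.0725 -0.0598]
btop [ 0.4995 -0.2222  0.102 ] [-0.0536 -0.0039]
btop [ 0.497  -0.1854  0.102 ] [-0.0877  0.0101]
gauge [ 0.1041 -0.052 ]
gauge [ 0.1123 -0.056 ]
gauge [ 0.0902 -0.0897]
gauge [ 0.0813 -0.0847]
[ 0.2794 -0.177   1.1895]
```

```bash
python3 - <<'E'
from h import *
np.set_printoptions(precision=3,suppress=True)
for n in('scene','top'):
    c=get_calibration(n);print(n,'cam',-cv2.Rodrigues(c['rvec'])[0].T@c['tvec'])
    for p in[(0,0,0),(0,0,.3),(0,0,.5),(0,0,.8),(.294,.041,0),(.294,.041,.4),(.294,.041,.8),(.5,-.04,.8),(.144,.634,.242),(.144,.634,.4),(.08,.34,.6),(.08,.34,.8)]:
        print(p,proj(n,p).round())
for uv in[(210,110),(330,25),(60,205),(30,170),(180,60)]:print(uv,ray('top',uv,.8))
E
python3 -c "
import cv2
t=cv2.imread('pics/top0.png');cv2.imwrite('pics/tl.png',cv2.resize(t[:,:350],None,fx=1.42,fy=1.42))
t=cv2.imread('pics/scene0.png');cv2.imwrite('pics/sl.png',cv2.resize(t[:,:280],None,fx=1.42,fy=1.42))"
```

```text
scene cam [-0.113 -0.947  0.549]
(0, 0, 0) [ 41. 302.]
(0, 0, 0.3) [  6. 159.]
(0, 0, 0.5) [-23.  38.]
(0, 0, 0.8) [ -80. -200.]
(0.294, 0.041, 0) [167. 253.]
(0.294, 0.041, 0.4) [148.  84.]
(0.294, 0.041, 0.8) [ 123. -151.]
(0.5, -0.04, 0.8) [ 247. -140.]
(0.144, 0.634, 0.242) [ 24. 119.]
(0.144, 0.634, 0.4) [12. 63.]
(0.08, 0.34, 0.6) [-16. -21.]
(0.08, 0.34, 0.8) [ -41. -136.]
top cam [ 0.279 -0.177  1.19 ]
(0, 0, 0) [179. 413.]
(0, 0, 0.3) [141. 448.]
(0, 0, 0.5) [ 97. 488.]
(0, 0, 0.8) [-69. 639.]
(0.294, 0.041, 0) [202. 287.]
(0.294, 0.041, 0.4) [161. 272.]
(0.294, 0.041, 0.8) [ 41. 227.]
(0.5, -0.04, 0.8) [208.  42.]
(0.144, 0.634, 0.242) [-121.  270.]
(0.144, 0.634, 0.4) [-200.  260.]
(0.08, 0.34, 0.6) [-175.  359.]
(0.08, 0.34, 0.8) [-416.  381.]
(210, 110) [ 0.435 -0.063  0.8  ]
(330, 25) [ 0.548 -0.145  0.8  ]
(60, 205) [0.317 0.033 0.8  ]
(30, 170) [0.338 0.07  0.8  ]
(180, 60) [ 0.475 -0.021  0.8  ]
```

View pics/sl.png

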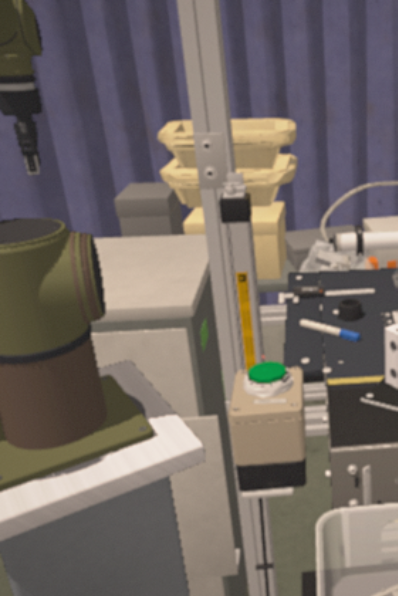

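View pics/tl.png

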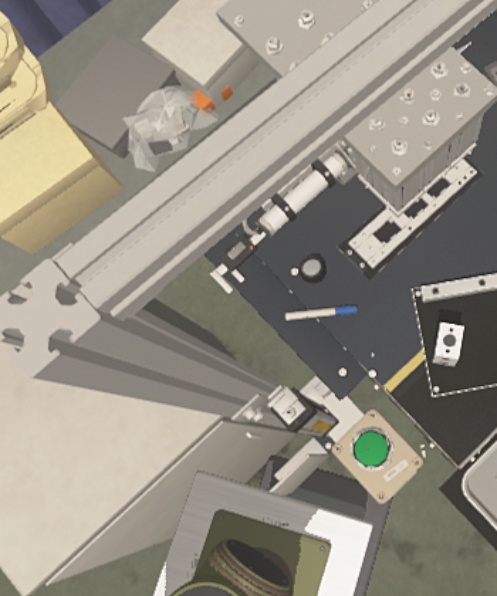

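Call:
servo_tool --pt "0 0 -4 0" --pt "0 0 -4 0" --pt "0 0 -4 0" --pt "0 0 -4 0" --pt "0 0 -4 0"

```text
time: 0.52
position: [0.1435, 0.6335, 0.4436]
tool_rot: [[0.221, 0.975, -0.0], [0.975, -0.221, -0.001], [-0.001, -0.0, -1.0]]
wrist_force: [0.2, 0.4, 0.4]
opening: 1.0
```

```bash
cat > st.py <<'E'
from h import *
import json
np.set_printoptions(precision=4,suppress=True)
s=get_state();print(s['time'],s['joint_pos'],s['position'],s['wrist_force'])
open('log.txt','a').write(json.dumps([list(s['joint_pos']),list(s['position'])])+'\n')
E
python3 st.py
```

```text
0.5167 [ 1.2654  0.0751  1.3717  0.      1.6958 -0.0826] [0.1435 0.6335 0.4436] [0.1857 0.3611 0.3668]
```

Call:
servo_tool --pt "0 0 -4 0" --pt "0 0 -4 0" --pt "0 0 -4 0" --pt "0 0 -4 0" --pt "0 0 -4 0"

```text
time: 0.93
position: [0.1435, 0.6335, 0.6438]
tool_rot: [[0.221, 0.975, -0.0], [0.975, -0.221, -0.001], [-0.001, -0.0, -1.0]]
wrist_force: [-0.3, 1.7, 0.4]
opening: 0.999
```

```bash
python3 st.py
```

```text
0.9333 [ 1.2654  0.1818  0.9185  0.      2.042  -0.0826] [0.1435 0.6335 0.6438] [-0.3182  1.7093  0.3926]
```

Call:
servo_tool --pt "-4 0 0 0" --pt "-4 0 0 0" --pt "-4 0 0 0" --pt "0 0 0 0"

```text
time: 1.27
position: [0.1155, 0.5117, 0.6453]
tool_rot: [[0.221, 0.975, 0.001], [0.975, -0.221, 0.003], [0.003, 0.0, -1.0]]
wrist_force: [0.3, -1.4, 0.7]
opening: 0.998
```

```bash
python3 st.py
```

```text
1.2667 [ 1.2465 -0.1022  1.2088 -0.0002  2.0322 -0.1016] [0.1155 0.5117 0.6453] [ 0.2867 -1.3596  0.6902]
```

```bash
cat > fit.py <<'E'
from h import *
import json
from scipy.optimize import least_squares
L=[([1.265, 0.124, 1.65, -0, 1.367, -0.083],[.14347,.63336,.24103])]+[json.loads(l) for l in open('log.txt')]
def rz(j,p):
    return np.hypot(0,0)
def model(q,j): # L1,L2,phi,h,r0 ; tool dist from full pitch
    L1,L2,phi,h,d=q
    a=j[1]+j[2]+phi; b=j[1]+j[2]+j[4]
    return np.array([L1*np.sin(j[1])+L2*np.sin(a)+d*np.sin(b), h+L1*np.cos(j[1])+L2*np.cos(a)+d*(np.cos(b)+1)])
if __name__=='__main__':
    def f(q):
        out=[]
        for j,p in L:
            r=p[0]*np.cos(j[0])+p[1]*np.sin(j[0]); m=model(q,j);out+=[m[0]-r,m[1]-p[2]]
        return np.array(out+[.01*(q[4]-.25)])
    s=least_squares(f,[.45,.45,0,0,.25]);print(s.x,s.fun)
E
python3 fit.py
```

```text
[ 0.45076859  0.61450328  0.07034042 -0.0392519   0.23701403] [ 3.79511926e-04  1.02039456e-03 -1.12836222e-04 -3.75841505e-04
 -2.22707142e-05 -3.12244704e-04  3.38673307e-04 -3.32308348e-04
 -1.29859746e-04]
```

Call:
servo_tool --pt "-1.3 0 -3.2 0" --pt "-1.3 0 -3.2 0" --pt "-1.3 0 -3.2 0" --pt "-1.3 0 -3.2 0" --pt "-1.3 0 -3.2 0" --pt "-1.3 0 -3.2 0" --pt "-1.3 0 -3.2 0" --pt "-1.3 0 -3.2 0" --pt "0 0 0 0" --pt "0 0 0 0" --claw 255

```text
time: 2.1
position: [0.0937, 0.414, 0.9009]
tool_rot: [[0.221, 0.975, 0.002], [0.975, -0.221, 0.007], [0.007, 0.001, -1.0]]
wrist_force: [0.7, -0.7, -0.3]
opening: -0.001
```

```bash
python3 st.py;python3 fit.py; python3 -c "
from h import *
cv2.imwrite('pics/s1.png',cv2.cvtColor(snapshot('scene'),cv2.COLOR_RGB2BGR))"
```

```text
2.1 [ 1.2217  0.1151  0.4562  0.      2.5629 -0.1262] [0.0937 0.414  0.9009] [ 0.6521 -0.6625 -0.2988]
[ 0.45043084  0.61454807  0.07015494 -0.03900978  0.23126921] [ 4.08240950e-04  1.02501197e-03 -9.38458078e-05 -3.54294918e-04
 -8.25708679e-05 -2.79881970e-04  3.54670145e-04 -3.03752284e-04
  6.75431439e-05 -8.70828010e-05 -1.87307903e-04]
```

View pics/s1.png

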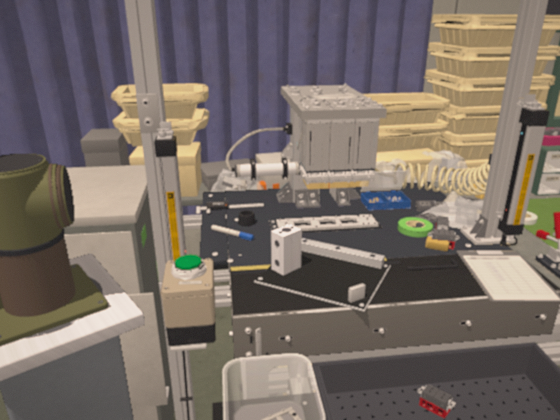

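Call:
servo_tool --pt "-0.16 3.7 0 5" --pt "-0.16 3.7 0 5" --pt "-0.16 3.7 0 5" --pt "-0.16 3.7 0 5" --pt "-0.16 3.7 0 5" --pt "-0.16 3.7 0 5" --pt "-0.16 3.7 0 5" --pt "-0.16 3.7 0 5" --pt "-0.16 3.7 0 5" --pt "0 0 0 0"

```text
time: 2.98
position: [0.3654, 0.2257, 0.8942]
tool_rot: [[0.852, 0.524, -0.008], [0.524, -0.852, -0.004], [-0.009, -0.0, -1.0]]
wrist_force: [-0.0, 0.6, -1.1]
opening: 0.0
```

```bash
python3 st.py
```

```text
2.9833 [ 0.4286  0.1164  0.4729 -0.0013  2.5614 -0.1236] [0.3654 0.2257 0.8942] [-0.0347  0.5769 -1.0819]
```

Call:
servo_tool --pt "-0.16 3.7 0 5" --pt "-0.16 3.7 0 5" --pt "-0.16 3.7 0 5" --pt "-0.16 3.7 0 5" --pt "-0.16 3.7 0 5" --pt "-0.16 3.7 0 5" --pt "-0.16 3.7 0 5" --pt "-0.16 3.7 0 5" --pt "-0.16 3.7 0 5" --pt "-0.16 3.7 0 5" --pt "-0.16 3.7 0 5" --pt "-0.16 3.7 0 5"

```text
time: 3.98
position: [0.3779, -0.1991, 0.895]
tool_rot: [[0.883, -0.469, -0.006], [-0.469, -0.883, 0.004], [-0.007, -0.001, -1.0]]
wrist_force: [0.6, 0.7, -0.1]
opening: 0.002
```

Call:
servo_tool --pt "-0.16 3.7 0 5" --pt "-0.16 3.7 0 5" --pt "0 0 0 0" --pt "0 0 0 0"

```text
time: 4.32
position: [0.337, -0.2611, 0.8956]
tool_rot: [[0.789, -0.615, -0.004], [-0.615, -0.789, 0.005], [-0.006, -0.001, -1.0]]
wrist_force: [0.7, 0.5, -0.5]
opening: -0.0
```

```bash
python3 st.py
```

```text
4.3167 [-0.7853  0.1111  0.4751  0.0003  2.5618 -0.1229] [ 0.337  -0.2611  0.8956] [ 0.6594  0.5255 -0.5041]
```

Call:
servo_tool --pt "0 0 4 -4" --pt "0 0 4 -4" --pt "0 0 4 -4" --pt "0 0 4 -4" --pt "0 0 4 -4" --pt "0 0 4 -4" --pt "0 0 4 -4" --pt "0 0 4 -4" --pt "0 0 4 -4" --pt "0 0 4 -4" --pt "0 0 4 -4" --pt "0 0 0 0"

```text
time: 5.32
position: [0.3347, -0.2547, 0.4499]
tool_rot: [[0.995, 0.102, -0.017], [0.102, -0.995, 0.018], [-0.016, -0.019, -1.0]]
wrist_force: [0.5, 0.1, -2.9]
opening: 0.0
```

```bash
python3 st.py; python3 -c "
from h import *
for n in('scene','top'): cv2.imwrite(f'pics/{n}2.png',cv2.cvtColor(snapshot(n),cv2.COLOR_RGB2BGR))
print(ray('top',(263,317),.0),ray('top',(263,317),.1),ray('top',(263,317),.2))
p,q=(188,265),(263,317)
c=[]
for n,u in(('scene',p),('top',q)):
    a=ray(n,u,.3);b=ray(n,u,0);c.append((a,b))
from itertools import product
import numpy as np
for z in(0,.05,.1,.15,.2,.25):print(z,ray('scene',p,z),ray('top',q,z))
"
```

```text
5.3167 [-0.7784 -0.4233  1.7966  0.0003  1.793  -0.8804] [ 0.3347 -0.2547  0.4499] [ 0.515   0.0995 -2.871 ]
[ 0.26717581 -0.12739967  0.        ] [ 0.26820133 -0.13156979  0.1       ] [ 0.26922686 -0.13573991  0.2       ]
0 [ 0.3060414  -0.04490589  0.        ] [ 0.26717581 -0.12739967  0.        ]
0.05 [ 0.26791931 -0.12708721  0.05      ] [ 0.26768857 -0.12948473  0.05      ]
0.1 [ 0.22979722 -0.20926852  0.1       ] [ 0.26820133 -0.13156979  0.1       ]
0.15 [ 0.19167514 -0.29144983  0.15      ] [ 0.2687141  -0.13365485  0.15      ]
0.2 [ 0.15355305 -0.37363115  0.2       ] [ 0.26922686 -0.13573991  0.2       ]
0.25 [ 0.11543096 -0.45581246  0.25      ] [ 0.26973962 -0.13782497  0.25      ]
```

View pics/scene2.png

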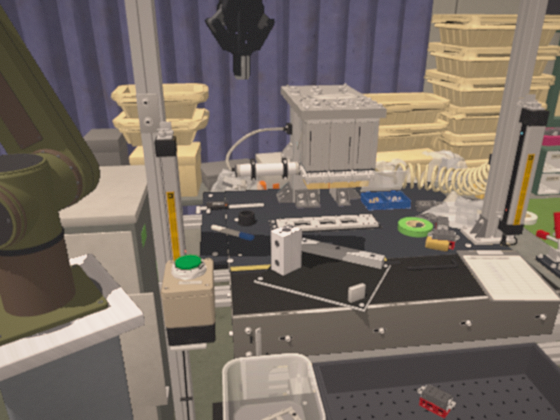

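View pics/top2.png

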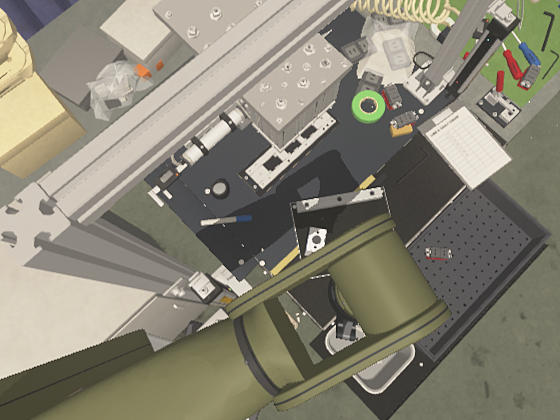

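```bash
python3 - <<'E'
from h import *
j1=-.7784;u=np.array([np.cos(j1),np.sin(j1)]);v=np.array([-u[1],u[0]])
d=.235;hs=d-.039
el=(.4504*np.sin(-.4233),hs+.4504*np.cos(-.4233));a=-.4233+1.7966+.07
wr=(el[0]+.6145*np.sin(a),el[1]+.6145*np.cos(a));print(el,wr)
for off in(-.06,0,.053,.11):
  for t in(.4,.6,.8,1):
    r=el[0]+t*(wr[0]-el[0]);z=el[1]+t*(wr[1]-el[1])
    p=u*r+v*off;print(off,t,proj('top',[*p,z]).round())
im=cv2.imread('pics/top2.png')
E
```

```text
(np.float64(-0.1850114479463385), np.float64(0.6066469580172235)) (np.float64(0.42450086888565886), np.float64(0.6847813654834028))
-0.06 0.4 [121. 562.]
-0.06 0.6 [225. 502.]
-0.06 0.8 [329. 443.]
-0.06 1 [434. 383.]
0 0.4 [ 97. 504.]
0 0.6 [198. 446.]
0 0.8 [299. 388.]
0 1 [402. 329.]
0.053 0.4 [ 77. 456.]
0.053 0.6 [175. 399.]
0.053 0.8 [275. 342.]
0.053 1 [375. 284.]
0.11 0.4 [ 56. 406.]
0.11 0.6 [152. 351.]
0.11 0.8 [249. 295.]
0.11 1 [347. 238.]
```

Call:
servo_tool --pt "3.2 -2.9 0 0" --pt "3.2 -2.9 0 0" --pt "3.2 -2.9 0 0" --pt "0 0 4 0" --pt "0 0 4 0" --pt "0 0 4 0" --pt "0 0 4 0" --pt "0 0 4 0" --pt "0 0 4 0" --pt "0 0 0 0" --pt "0 0 0 0" --claw 0

```text
time: 6.33
position: [0.4219, -0.1664, 0.2282]
tool_rot: [[0.995, 0.097, 0.001], [0.097, -0.995, -0.001], [0.001, 0.001, -1.0]]
wrist_force: [0.6, -0.2, 1.5]
opening: 1.0
```

```bash
python3 st.py; python3 -c "
from h import *
for n in('scene','top'): cv2.imwrite(f'pics/{n}3.png',cv2.cvtColor(snapshot(n),cv2.COLOR_RGB2BGR))
"
```

```text
6.3333 [-0.4942 -0.3228  2.0872  0.      1.3758 -0.5914] [ 0.4219 -0.1664  0.2282] [ 0.6173 -0.1794  1.4869]
```

View pics/scene3.png

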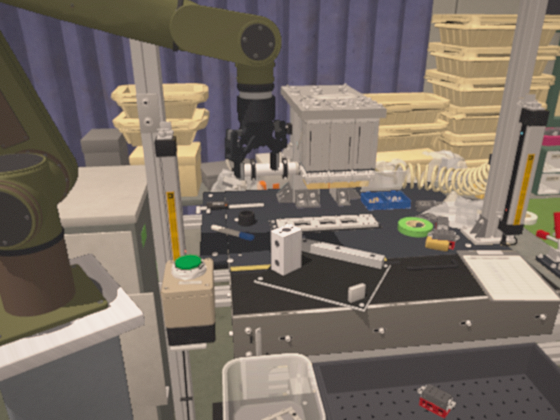

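View pics/top3.png

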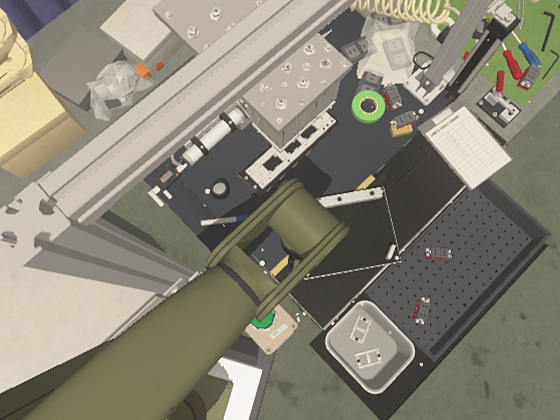

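Call:
servo_tool --pt "0 -0.9 0 0" --pt "0 0 3 0" --pt "0 0 3 0" --pt "0 0 3 0" --pt "0 0 0 0" --pt "0 0 0 0"

```text
time: 6.93
position: [0.4202, -0.1571, 0.1371]
tool_rot: [[0.995, 0.097, 0.0], [0.097, -0.995, -0.0], [0.0, 0.0, -1.0]]
wrist_force: [1.1, -0.0, 0.1]
opening: 1.001
```

```bash
python3 st.py; python3 -c "
from h import *
im=cv2.cvtColor(snapshot('scene'),cv2.COLOR_RGB2BGR)[120:300,200:400]
cv2.imwrite(f'pics/s4.png',cv2.resize(im,None,fx=3.3,fy=3.3))
"
```

```text
6.9333 [-0.4776 -0.2492  2.1878  0.0001  1.2026 -0.575 ] [ 0.4202 -0.1571  0.1371] [ 1.1249 -0.0465  0.1141]
```

View pics/s4.png

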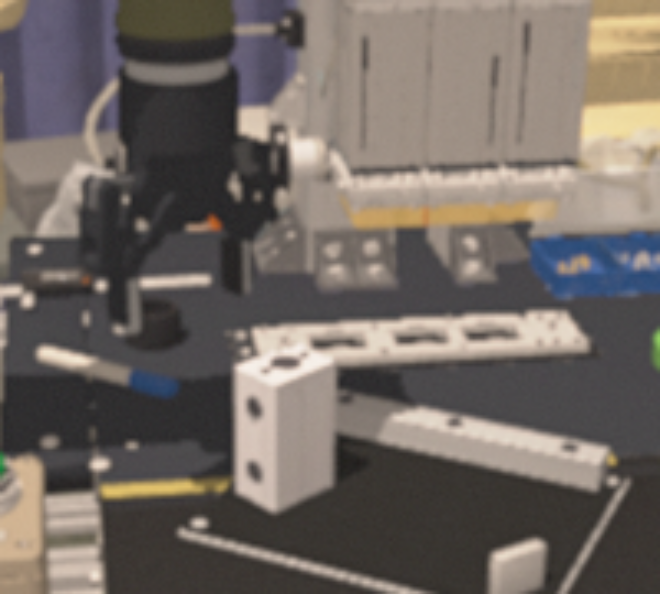

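```bash
python3 -c "
from h import *
for z in(.12,.13,.14,.15):print(z,proj('scene',[.470,-.152,z]),proj('scene',[.370,-.162,z]))
"
```

```text
0.12 [271.93898523 215.05863816] [236.70235915 228.01245479]
0.13 [271.90439345 210.96635041] [236.52326662 223.71433202]
0.14 [271.86953781 206.84284867] [236.34272154 219.38134874]
0.15 [271.8344153  202.68777444] [236.16070616 215.01307911]
```

Call:
servo_tool --pt "0 0 2 0" --pt "0 0 2 0" --pt "0 0 1.2 0" --pt "0 0 0 0" --pt "0 0.4 0 0" --pt "0 0.4 0 0" --pt "0 0.4 0 0" --pt "0 0 0 0"

```text
time: 7.65
position: [0.4221, -0.1706, 0.0857]
tool_rot: [[0.995, 0.096, 0.003], [0.096, -0.995, -0.002], [0.003, 0.002, -1.0]]
wrist_force: [0.5, 0.3, 0.2]
opening: 1.0
```

```bash
python3 st.py; python3 -c "
from h import *
im=cv2.cvtColor(snapshot('scene'),cv2.COLOR_RGB2BGR)[120:300,200:400]
cv2.imwrite(f'pics/s5.png',cv2.resize(im,None,fx=3.3,fy=3.3))
"
```

```text
7.65 [-0.5019 -0.1641  2.2122 -0.0002  1.0898 -0.5983] [ 0.4221 -0.1706  0.0857] [0.4609 0.2878 0.1943]
```

View pics/s5.png

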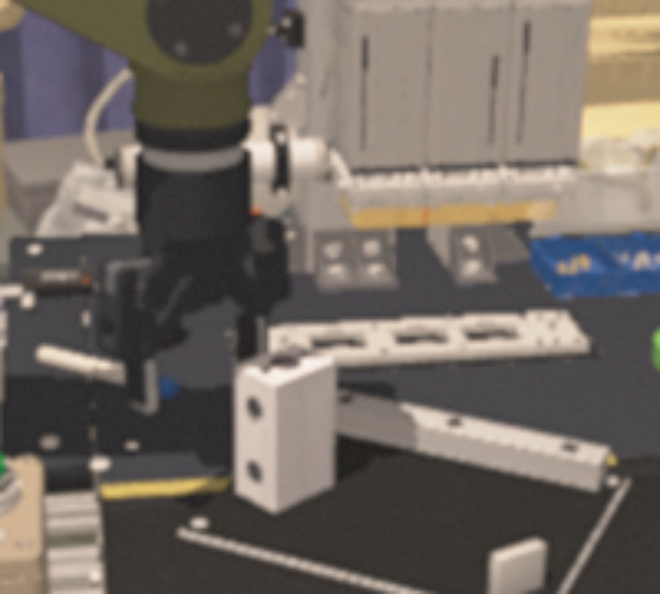

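Call:
servo_tool --pt "0 0.3 0 0" --pt "0 0.3 0 0" --pt "0 0.3 0 0" --pt "0 0.3 0 0" --pt "0 0.3 0 0" --pt "0 0.3 0 0" --pt "0 0.3 0 0" --pt "0 0 0 0"

```text
time: 8.37
position: [0.4228, -0.1907, 0.0837]
tool_rot: [[0.995, 0.097, -0.0], [0.097, -0.995, -0.0], [-0.0, 0.0, -1.0]]
wrist_force: [-0.6, -0.0, 0.9]
opening: 0.998
```

```bash
python3 st.py; python3 -c "
from h import *
im=cv2.cvtColor(snapshot('scene'),cv2.COLOR_RGB2BGR)[120:300,200:400]
cv2.imwrite(f'pics/s6.png',cv2.resize(im,None,fx=3.3,fy=3.3))
"
```

```text
8.3667 [-0.5392 -0.1375  2.193  -0.0005  1.0861 -0.6358] [ 0.4228 -0.1907  0.0837] [-0.638  -0.0347  0.9032]
```

View pics/s6.png

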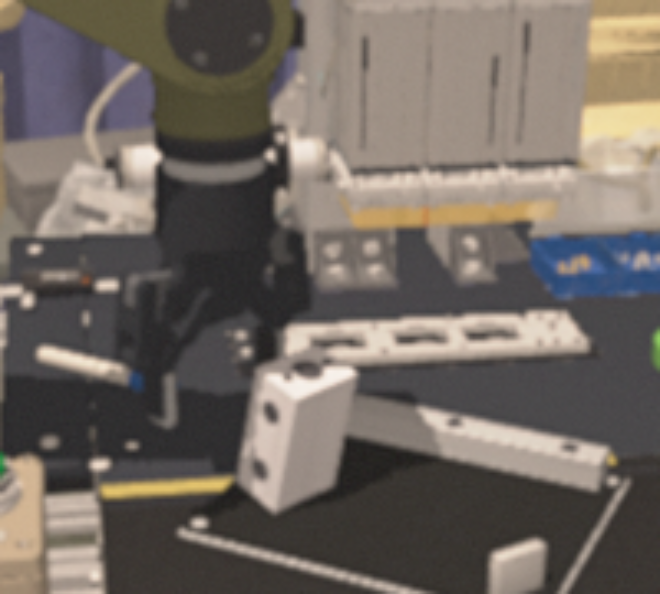

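Tipping well about its far foot edge. I'll continue.

Call:
servo_tool --pt "0 0.25 0 0" --pt "0 0.25 0 0" --pt "0 0.25 0 0" --pt "0 0.25 0 0" --pt "0 0.25 0 0" --pt "0 0.25 0 0" --pt "0 0.25 0 0" --pt "0 0.25 0 0" --pt "0 0.25 0 0" --pt "0 0 0 0" --pt "0 0 0 0" --pt "0 0 0 0"

```text
time: 9.42
position: [0.425, -0.2124, 0.0837]
tool_rot: [[0.995, 0.097, -0.0], [0.097, -0.995, 0.0], [-0.0, -0.0, -1.0]]
wrist_force: [0.2, 0.3, 0.7]
opening: 0.999
```

```bash
python3 st.py; python3 -c "
from h import *
im=cv2.cvtColor(snapshot('scene'),cv2.COLOR_RGB2BGR)[120:300,200:400]
cv2.imwrite(f'pics/s7.png',cv2.resize(im,None,fx=3.3,fy=3.3))
"
```

```text
9.4167 [-0.5766 -0.1101  2.1684  0.      1.0834 -0.6738] [ 0.425  -0.2124  0.0837] [0.1639 0.2778 0.6841]
```

View pics/s7.png

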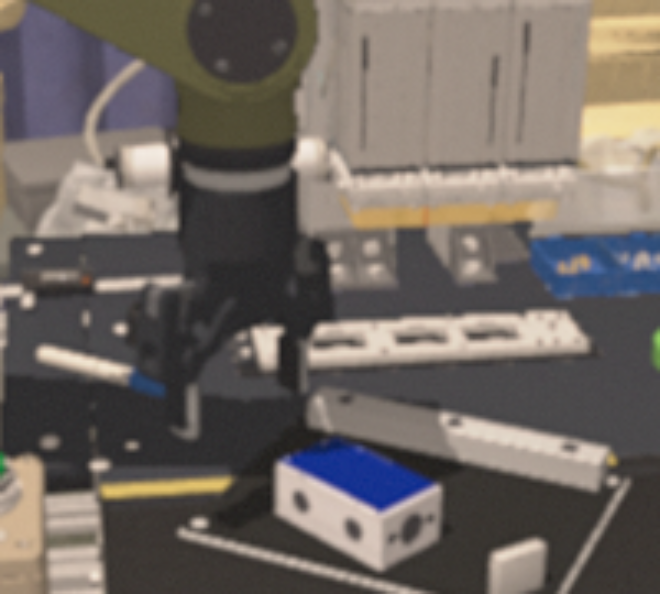

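```bash
cat > blk.py <<'E'
from h import *
import sys
np.set_printoptions(precision=4,suppress=True)
C=np.array([.5267,-.2686,.006]);ex=np.array([.4412,-.8974,0]);ey=np.array([.8974,.4412,0])
for n in sys.argv[1:]:
    im=cv2.cvtColor(snapshot(n),cv2.COLOR_RGB2HSV)
    m=cv2.inRange(im,(108,150,60),(128,255,255))
    x0,y0,x1,y1={'scene':(255,230,380,310),'top':(285,180,405,285)}[n]
    k=np.zeros_like(m);k[y0:y1,x0:x1]=m[y0:y1,x0:x1]
    ct=max(cv2.findContours(k,0,1)[0],key=cv2.contourArea)
    # outline rays to plane, then min-area rectangle
    P=np.array([ray(n,p[0],.046)[:2] for p in cv2.convexHull(ct)])
    (c,w,a)=cv2.minAreaRect((P*1000).astype(np.float32));b=cv2.boxPoints((c,w,a))
    e=b[1]-b[0] if np.linalg.norm(b[1]-b[0])>np.linalg.norm(b[2]-b[1]) else b[2]-b[1]
    az=np.degrees(np.arctan2(e[1],e[0]));az=az-180 if az>0 else az
    c3=np.array([c[0]/1000,c[1]/1000,.006])
    print(n,'centre',c3[:2],'size',w,'az',az,'local',(c3-C)@ex,(c3-C)@ey,'target y .042; bar az',np.degrees(np.arctan2(ex[1],ex[0])))
E
python3 blk.py scene
```

```text
scene centre [ 0.4822 -0.2662] size (49.82497024536133, 87.1034927368164) az -84.87865 local -0.02182031039550779 -0.03891174973388665 target y .042; bar az -63.81930651554728
```

Call:
servo_tool --pt "0 0 -3 0" --pt "0 0 -2 0" --pt "-0.4 2.8 0 0" --pt "-0.4 2.8 0 0" --pt "-0.4 2.8 0 0" --pt "0 0 0 7" --pt "0 0 0 7" --pt "0 0 0 7" --pt "0 0 0 7" --pt "0 0 0 7" --pt "0 0 0 7" --pt "0 0 0 7" --claw 135

```text
time: 10.52
position: [0.4212, -0.2971, 0.1336]
tool_rot: [[0.722, -0.692, -0.0], [-0.692, -0.722, 0.0], [-0.0, -0.0, -1.0]]
wrist_force: [-0.4, 1.2, -0.3]
opening: 0.477
```

Call:
servo_tool --pt "0 0 0 7" --pt "0 0 0 7" --pt "0 0 0 6.4" --pt "0 0 0 0" --pt "0 0 0 0" --pt "0 0 0 0"

```text
time: 11.02
position: [0.4212, -0.2971, 0.1337]
tool_rot: [[0.443, -0.896, -0.0], [-0.896, -0.443, 0.0], [-0.0, 0.0, -1.0]]
wrist_force: [-0.2, -0.4, 1.1]
opening: 0.473
```

```bash
python3 st.py; python3 blk.py scene; python3 -c "
from h import *
for n in('scene','top'): cv2.imwrite(f'pics/{n}8.png',cv2.cvtColor(snapshot(n),cv2.COLOR_RGB2BGR))
"
```

```text
11.0167 [-0.7185 -0.0806  2.048   0.      1.1743  0.393 ] [ 0.4212 -0.2971  0.1337] [-0.2413 -0.4172  1.0577]
scene centre [ 0.4806 -0.2663] size (46.78768539428711, 87.1034927368164) az -84.87865 local -0.022366006989746046 -0.040328941628417915 target y .042; bar az -63.81930651554728
```

View pics/scene8.png

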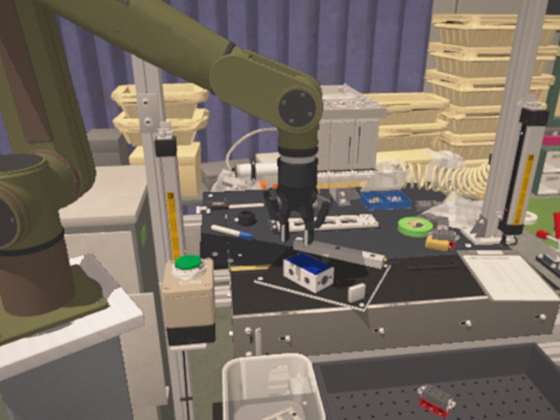

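View pics/top8.png

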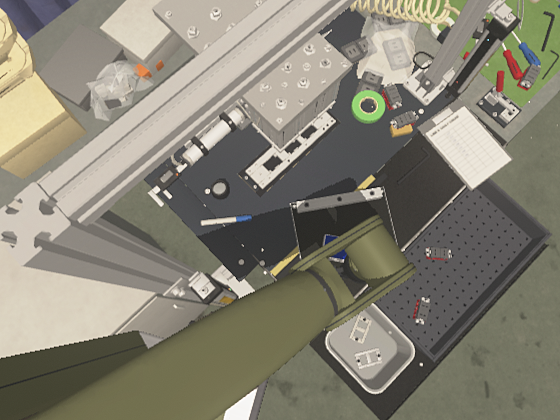

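Call:
servo_tool --pt "0 0 3 0" --pt "0 0 3 0" --pt "0 0 3 0" --pt "0 0 1.6 0" --pt "0 0 0 0" --pt "0 0 0 0"

```text
time: 11.67
position: [0.4207, -0.2968, 0.027]
tool_rot: [[0.442, -0.897, -0.002], [-0.897, -0.442, 0.001], [-0.002, 0.001, -1.0]]
wrist_force: [-0.2, -0.1, 0.3]
opening: 0.472
```

Call:
servo_tool --pt "0 -0.5 0 0" --pt "0 -0.5 0 0" --pt "0 -0.5 0 0" --pt "0 -0.4 0 0" --pt "0 -0.4 0 0" --pt "0 -0.4 0 0" --pt "0 -0.4 0 0" --pt "0 -0.4 0 0" --pt "0 0 0 0"

```text
time: 12.42
position: [0.4535, -0.2814, 0.0278]
tool_rot: [[0.441, -0.897, 0.001], [-0.897, -0.441, 0.0], [0.0, -0.001, -1.0]]
wrist_force: [-0.9, -0.2, -1.2]
opening: 0.469
```

```bash
python3 st.py; python3 blk.py scene; python3 -c "
from h import *
im=cv2.cvtColor(snapshot('scene'),cv2.COLOR_RGB2BGR)[120:300,200:400]
cv2.imwrite(f'pics/s9.png',cv2.resize(im,None,fx=3.3,fy=3.3))
"
```

```text
12.4167 [-0.6564  0.1072  2.0626  0.0011  0.9713  0.4567] [ 0.4535 -0.2814  0.0278] [-0.8729 -0.1704 -1.168 ]
scene centre [ 0.4804 -0.2454] size (52.78908920288086, 24.137968063354492) az -118.05972 local -0.04127533460510252 -0.03134652868286126 target y .042; bar az -63.81930651554728
```

View pics/s9.png

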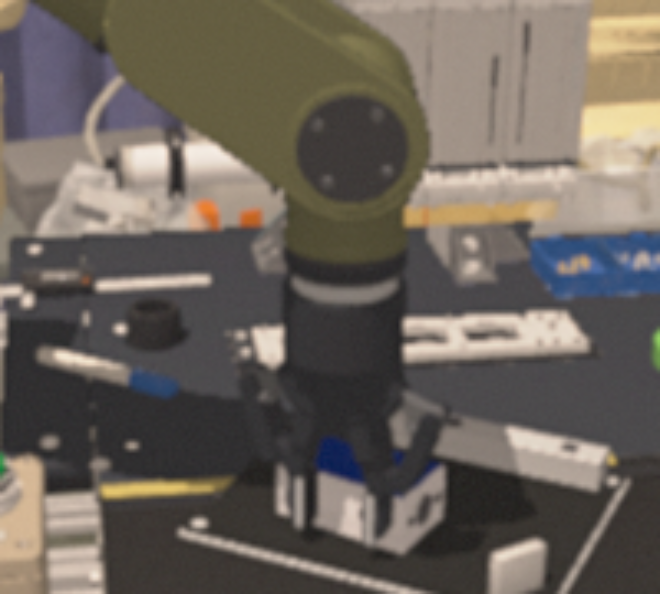

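Call:
servo_tool --pt "0 -0.5 0 0" --pt "0 -0.5 0 0" --pt "0 -0.5 0 0" --pt "0 -0.5 0 0" --pt "0 -0.5 0 0" --pt "0 -0.5 0 0" --pt "0 -0.5 0 0" --pt "0 -0.5 0 0" --pt "0 -0.5 0 0" --pt "0 -0.5 0 0" --pt "0 0 0 0" --pt "0 0 0 0"

```text
time: 13.52
position: [0.4986, -0.2596, 0.0282]
tool_rot: [[0.441, -0.897, 0.002], [-0.897, -0.441, -0.0], [0.001, -0.002, -1.0]]
wrist_force: [0.0, -0.3, -0.1]
opening: 0.465
```

```bash
python3 st.py; python3 -c "
from h import *
im=cv2.cvtColor(snapshot('scene'),cv2.COLOR_RGB2BGR)[120:300,200:400]
cv2.imwrite(f'pics/s10.png',cv2.resize(im,None,fx=3.3,fy=3.3))
"
```

```text
13.5167 [-0.576   0.1636  1.9984  0.0011  0.978   0.5373] [ 0.4986 -0.2596  0.0282] [ 0.0146 -0.3182 -0.0669]
```

View pics/s10.png

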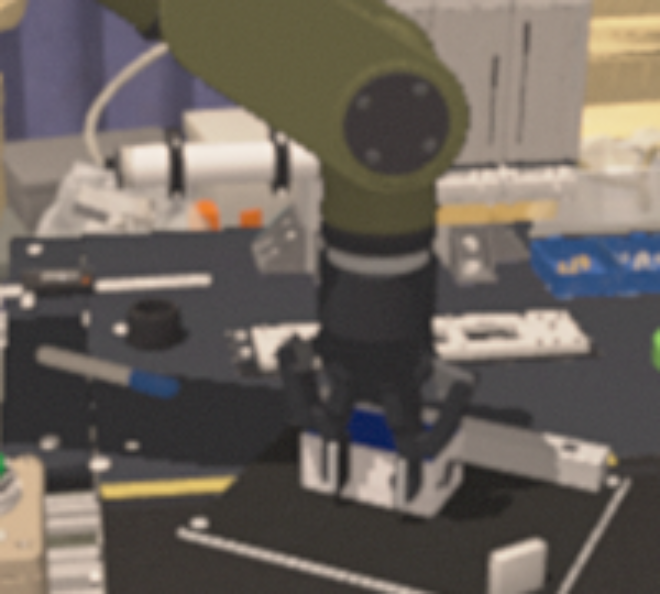

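Call:
servo_tool --pt "0 -0.4 0 0" --pt "0 -0.4 0 0" --pt "0 -0.4 0 0" --pt "0 -0.3 0 0" --pt "0 -0.2 0 0" --pt "0 -0.2 0 0" --pt "0 0 0 0"

```text
time: 14.15
position: [0.5147, -0.2517, 0.0281]
tool_rot: [[0.441, -0.897, -0.0], [-0.897, -0.441, -0.001], [0.0, 0.0, -1.0]]
wrist_force: [-3.8, -2.4, 2.6]
opening: 0.474
```

Call:
servo_tool --pt "0 -0.15 0 0" --pt "0 -0.15 0 0" --pt "0 0 0 0"

```text
time: 14.4
position: [0.5172, -0.2504, 0.0282]
tool_rot: [[0.441, -0.897, -0.0], [-0.897, -0.441, -0.001], [0.0, 0.0, -1.0]]
wrist_force: [-4.1, -2.1, 3.6]
opening: 0.468
```

Call:
servo_tool --pt "0 -0.1 0 0" --pt "0 -0.1 0 0" --pt "0 0 0 0"

```text
time: 14.65
position: [0.5189, -0.2496, 0.0282]
tool_rot: [[0.441, -0.897, -0.0], [-0.897, -0.441, -0.001], [0.0, 0.001, -1.0]]
wrist_force: [-4.6, -1.8, 2.7]
opening: 0.471
```

```bash
python3 st.py; python3 -c "
from h import *
im=cv2.cvtColor(snapshot('top'),cv2.COLOR_RGB2BGR)[150:300,260:420]
cv2.imwrite(f'pics/t11.png',cv2.resize(im,None,fx=3.9,fy=3.9))
im=cv2.cvtColor(snapshot('scene'),cv2.COLOR_RGB2BGR)[190:290,260:400]
cv2.imwrite(f'pics/s11.png',cv2.resize(im,None,fx=5,fy=5))
"
```

```text
14.65 [-0.5412  0.1917  1.9657 -0.0009  0.9843  0.5733] [ 0.5189 -0.2496  0.0282] [-4.5529 -1.7547  2.6787]
```

View pics/s11.png

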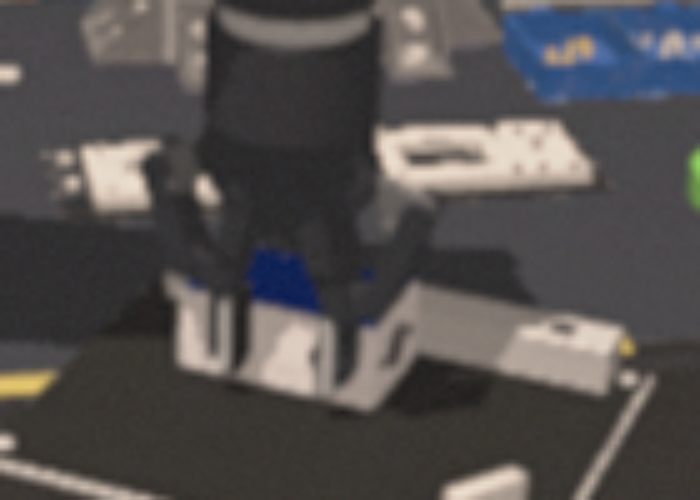

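View pics/t11.png

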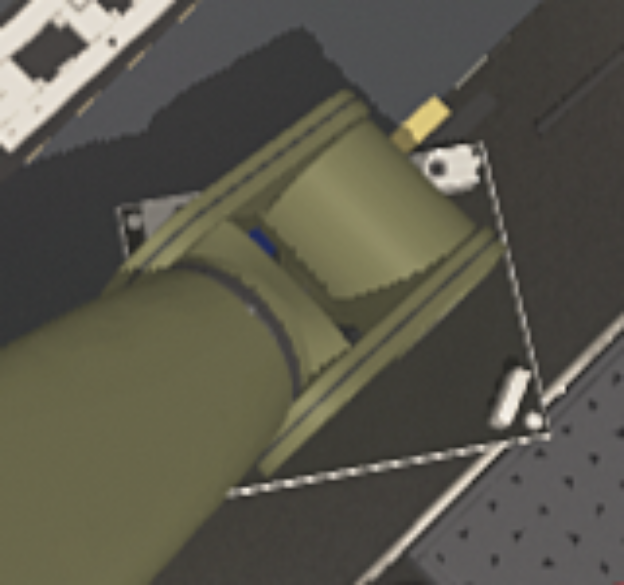

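Close; I'll go on in 1 mm steps until the force rises at the bar.

Call:
servo_tool --pt "0 -0.1 0 0" --pt "0 0 0 0"

```text
time: 14.92
position: [0.5198, -0.2491, 0.0281]
tool_rot: [[0.441, -0.897, -0.001], [-0.897, -0.441, -0.001], [0.0, 0.001, -1.0]]
wrist_force: [-4.5, -2.6, 4.7]
opening: 0.474
```

Call:
servo_tool --pt "0 -0.1 0 0" --pt "0 0 0 0"

```text
time: 15.08
position: [0.5207, -0.2487, 0.0281]
tool_rot: [[0.441, -0.897, -0.001], [-0.897, -0.441, -0.001], [0.0, 0.001, -1.0]]
wrist_force: [-4.2, -3.1, 3.7]
opening: 0.47
```

Call:
servo_tool --pt "0 -0.1 0 0" --pt "0 0 0 0"

```text
time: 15.25
position: [0.5216, -0.2483, 0.0281]
tool_rot: [[0.441, -0.897, -0.001], [-0.897, -0.441, -0.001], [0.0, 0.001, -1.0]]
wrist_force: [-5.3, -2.7, 3.6]
opening: 0.465
```

Call:
servo_tool --pt "0 -0.1 0 0" --pt "0 0 0 0"

```text
time: 15.42
position: [0.5225, -0.2478, 0.0282]
tool_rot: [[0.441, -0.897, -0.001], [-0.897, -0.441, -0.001], [0.0, 0.001, -1.0]]
wrist_force: [-4.6, -3.0, 3.9]
opening: 0.469
```

Call:
servo_tool --pt "0 -0.1 0 0" --pt "0 0 0 0"

```text
time: 15.58
position: [0.5231, -0.2476, 0.0281]
tool_rot: [[0.441, -0.897, -0.001], [-0.897, -0.441, -0.001], [0.0, 0.002, -1.0]]
wrist_force: [-6.0, -3.7, 4.6]
opening: 0.468
```

Call:
servo_tool --pt "0 -0.1 0 0" --pt "0 0 0 0"

```text
time: 15.75
position: [0.5231, -0.2476, 0.0281]
tool_rot: [[0.442, -0.897, -0.004], [-0.897, -0.442, -0.002], [-0.0, 0.004, -1.0]]
wrist_force: [-10.1, -5.3, 5.8]
opening: 0.469
```

Call:
servo_tool --pt "0 -0.1 0 0" --pt "0 0 0 0" --pt "0 0 0 0"

```text
time: 16.0
position: [0.5231, -0.2476, 0.0282]
tool_rot: [[0.442, -0.897, -0.006], [-0.897, -0.442, -0.002], [-0.001, 0.006, -1.0]]
wrist_force: [-13.2, -6.0, 7.3]
opening: 0.478
```

Call:
servo_tool --pt "0 0.3 0 0" --pt "0 0.5 0 0" --pt "0 1 0 0" --pt "0 2 0 0" --pt "0 3 0 0" --pt "0 3 0 0" --pt "0 3 0 0" --pt "0 0 0 0" --pt "0 0 -3 0" --pt "0 0 -3 0"

```text
time: 16.83
position: [0.4085, -0.3012, 0.086]
tool_rot: [[0.44, -0.898, -0.003], [-0.898, -0.44, 0.004], [-0.005, 0.001, -1.0]]
wrist_force: [1.3, -0.8, 0.2]
opening: 0.47
```

```bash
python3 st.py;python3 blk.py scene; python3 -c "
from h import *
im=cv2.cvtColor(snapshot('scene'),cv2.COLOR_RGB2BGR)[190:290,260:400]
cv2.imwrite(f'pics/s12.png',cv2.resize(im,None,fx=5,fy=5))
"
```

```text
16.8333 [-0.7416 -0.0347  2.0933  0.0009  1.0882  0.3734] [ 0.4085 -0.3012  0.086 ] [ 1.259  -0.779   0.1691]
scene centre [ 0.5651 -0.2423] size (43.6547737121582, 43.01814270019531) az -150.14232 local -0.006700198798828109 0.04604233094238285 target y .042; bar az -63.81930651554728
```

View pics/s12.png

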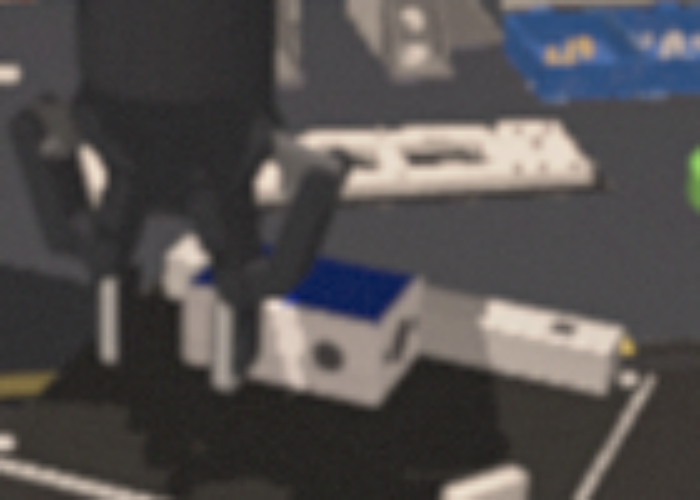

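Call:
servo_tool --pt "0 0 -4 0" --pt "0 0 -4 0" --pt "0 0 -4 0" --pt "0 0 -4 0" --pt "0 0 -4 0" --pt "0 1 -4 0" --pt "0 1 -4 0" --pt "0 0 -4 0" --pt "0 0 -4 0" --pt "0 0 0 0"

```text
time: 17.77
position: [0.3938, -0.3123, 0.4576]
tool_rot: [[0.441, -0.897, 0.012], [-0.897, -0.441, -0.01], [0.015, -0.006, -1.0]]
wrist_force: [-1.0, 0.9, 0.4]
opening: 0.471
```

```bash
python3 st.py;python3 blk.py scene top; python3 -c "
from h import *
im=cv2.cvtColor(snapshot('scene'),cv2.COLOR_RGB2BGR)[190:290,260:400]
cv2.imwrite(f'pics/s13.png',cv2.resize(im,None,fx=5,fy=5))
im=cv2.cvtColor(snapshot('top'),cv2.COLOR_RGB2BGR)[150:300,180:420]
cv2.imwrite(f'pics/t13.png',cv2.resize(im,None,fx=3.3,fy=3.3))
"
```

```text
17.7667 [-0.7776 -0.259   1.6604  0.0007  1.7246  0.3362] [ 0.3938 -0.3123  0.4576] [-1.0051  0.9265  0.4298]
scene centre [ 0.5563 -0.2222] size (43.40563201904297, 84.68492126464844) az -63.80882 local -0.028526494334106457 0.047036228397216814 target y .042; bar az -63.81930651554728
top centre [ 0.554  -0.2234] size (48.627296447753906, 88.24406433105469) az -63.80348 local -0.028538959132080034 0.04442864590820322 target y .042; bar az -63.81930651554728
```

View pics/s13.png

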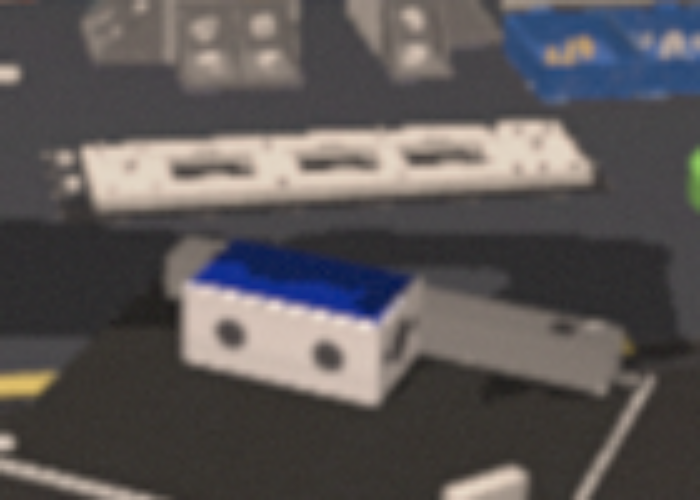

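View pics/t13.png

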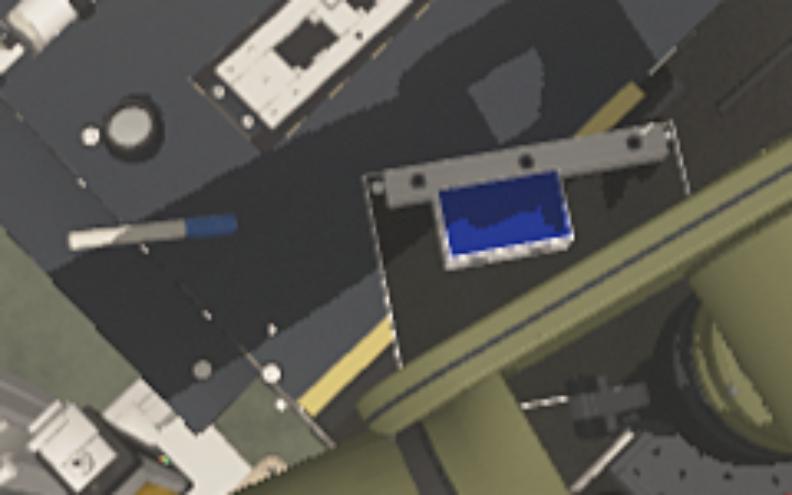

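```bash
python3 -c "
from station import *
print(sign_off())"
```

```text
the job is handed in; nothing more can be done
None
```

The block lies blue face up with its long side against the stop bar, and I handed the job in with about 18 s of the 67 s used. I first took the arm over the post and crossbar. I then tipped the block with one fingertip near the top of its blue face, and slid it square to the bar with two fingers.

- **Contact with the bar:** the arm stopped moving while the wrist force rose to about 16 N, so the block is seated. That is well under the 50 N limit.
- **Angle to the bar:** both cameras put the block's long side at −63.8°, the same as the measured bar direction.
- **Position along the bar:** the centre is about 29 mm from the bar's middle; the limit is 68 mm.
- **Disagreement on distance:** the cameras put the block's centre 2 mm (top) and 5 mm (scene) nearer the bar than touching allows. I put this down to outline and calibration error and relied on the contact force. It means the 24–32 mm gap was not confirmed by camera to the millimetre.
- **Other objects:** in the last pictures the marker and loupe looked where they began. The gauge block was last seen whole in the picture just before the block touched the bar. I did not measure any of them, or check the caliper in the final views, but the arm passed only above them.

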